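# Show the clerk the chosen lots

### The arm

A 7-joint arm with a two-finger parallel gripper is mounted at the origin on the work surface. World frame = base frame: x ahead of the robot, y to its left, z up, the work surface at z = 0. Lengths are in m, angles in rad, forces in N, time in s.
With the tool pointing down it reaches from about 0.35 to 0.9 m from the base axis. Payload 7.2 kg.
Tool frame: the origin (TCP) lies between the finger pads, 19 mm behind the fingertips; this is the grasp point; z points along the fingers, y is the line along which they close (so a half turn about z gives the same grasp; the last joint's range is limited). The gripper opens to 85 mm and grips with 20 to 120 N. Pads are 22 mm wide; open, the fingers measure 114 mm over their backs; the gripper's body (76 mm by 85 mm) begins 54 mm behind the grasp point. The pads swing forward as they close: fully open they stand 13 mm farther back than shut.
Start: joints at [-0.068, 0.411, -0.013, 1.596, 0.006, 1.134, -0.082], TCP at [0.625, -0, 0.25] pointing down, gripper open.
Joint ranges: [-2.95, 2.95], [-0.29, 1.99], [-1.47, 1.44], [0.14, 2.54], [-1.03, 4.17], [0.13, 1.85], [-2.86, 2.86]. Speed limits (rad/s): [2.39, 2.39, 3.01, 3.01, 3.14, 3.14, 3.14].

### API

Orientations are given as a rotation vector (axis times angle).
In Python, from plant import manip, vision gives the robot as it stands. The module is installed in compiled form; this text tells all that it offers.
- The arm moves only by the tool drive_tool, never from a script. Its argument "steps" is a list of rows, each a list of 6 numbers: the shift along the tool's x, y, z in mm, then the turn, a rotation vector about the tool's x, y, z in rad. In form: [[dx, dy, dz, ax, ay, az], ...]. A call has 1 to 12 rows; each row is the pose to reach, as a shift and turn from the pose commanded when the call began, along the tool's axes at that moment; what a row does not reach only later rows make up. A row lasts 1/12 s, in which the tool goes at most 41.7 mm and 7.16 degrees, less where a joint would pass 70% of its speed; a pose out of reach is approached as far as the arm can. A call with a gripper value outside its range is refused whole. "hand" is the opening, from -1 (shut) to 1 (fully open), set as the call begins (left out, the last holds). The fingers move at their own pace and stop on an object; "squeeze" is the grip in N (left out, the last holds). Time passes only in rows, so rows that repeat a pose let the fingers close. It gives the time, the measured TCP pose, the force, the opening and the grip force at its end, in the units of the state.
- manip.get_state(): the state, without advancing time (a new reading comes with each control period).
- vision.camera(name): name is "scene" or "side" or "wrist"; returns (picture, depth): 420x560x3 uint8, blue, green, red; 420x560 float32, m along the optical axis (not along the pixel's ray), 0 where there is no reading.
- vision.camera_info(name): a dict with "K" (3x3 intrinsics, pixels), "R" (3x3) and "t" (3): a world point X has camera coordinates R X + t. Camera axes: x right, y down, z forward; pixel columns grow to the right and rows downward; lengths in m; the calibration is good to about 2 mm. A picture is of the moment at which its call begins: read the wrist's pose just before it. camera_info takes no time and is no camera call; for the wrist camera it gives the pose at the moment of the call.
- manip.finish_job(): hands the job in; it is judged then, once.
The state is a dict: "time": time; "joint_pos": joint angles; "qd": joint speeds; "joint_efforts": joint torques, N m; "ee_pos": TCP position; "tool_rot": TCP orientation; "force": force on the tool from outside, world axes, zero at the start; "moment": the same for the moment, N m; "grip_width": finger opening in m; "grasp_force": force on a finger pad.
Only numpy, scipy, OpenCV 4.12 (cv2) and the standard library are available. Lean on these libraries where they do the work, as an engineer would, in place of code of your own. Each camera call takes 0.05 s, during which the arm holds its last target. There are 200 camera calls.

### The job

A buyer at the auction preview has chosen two lots: show them to the clerk. With the fingers pointing down, point first at the lidded sugar pot in the carton and then at the tallest of the three candlesticks, each time holding still for two seconds with the fingertips about 2 to 3 cm above the middle of its top, without touching it; then press the black key of the grey call box fully down, where it stays by itself, and move clear. Do not touch either lot, do not pick anything up, and leave everything else standing where it is.

Things in the scene. Friction and masses are not known exactly. Their poses are not given: they have to be found in the camera images.
- pot: white ceramic sugar pot with its lid on (one rigid piece), 115 mm tall to the top of its lid knob, 102 mm across the belly, two small side lugs along its y axis (132 mm over them); the only lidded piece in the carton. Origin: centre of its underside, z up. Stands loose in the carton and must not be touched
- pot_top (a point): the top of the pot's lid knob (knob 26 mm across), 115 mm above its underside; z axis up
- stick_tall: the tallest of three brass candlesticks of one pattern: 170 mm tall, round foot 80 mm across, thin stem, round cup 36 mm across at the top. Origin: centre of its underside, z up. Stands loose in the tray and must not be touched
- stick_tall_top (a point): the middle of the tallest candlestick's top, 170 mm above its underside; z axis up
- key (a joint): the call box's round black key, 40 mm across: 0 = up, 0.010 m = fully down. It slides straight down with a steady friction of about 3.5 N and has no spring: it stays where it is pushed, then stops hard at 10 mm
- key_top (a point): centre of the key's flat top, which moves with the key; 65 mm above the table when up, 55 mm when down; the box around it is 45 mm high
- callbox: the clerk's call box: a fixed grey painted block 80 x 80 x 45 mm on the table with the black key in the middle of its top. Origin: centre of its underside
- carton: open low brown carton (cardboard) fixed on the table, 300 mm (its x) x 320 mm (its y), walls 60 mm high and 5 mm thick, floor 5 mm thick; holds the sugar pot, bowl, mug and dish in a 2 x 2 arrangement, any piece in any place. Origin: centre of its underside
- tray: shallow translucent whitish plastic tub lid fixed on the table, 160 mm (x) x 320 mm (y), rim 22 mm high, floor 5 mm thick; the three candlesticks stand on it in a row along its y axis about 100 mm apart, in any order. Origin: centre of its underside
- bowl: white open bowl, 112 mm across the rim, 50 mm high, loose in the carton; bystander. Origin: centre of its underside
- mug: white mug with a handle, 76 mm across, 90 mm high, loose in the carton; bystander. Origin: centre of its underside
- dish: white square dish, 100 x 100 x 35 mm, loose in the carton; bystander. Origin: centre of its underside
- stick_mid: brass candlestick of the same pattern, 125 mm tall, loose in the tray; bystander. Origin: centre of its underside
- stick_short: brass candlestick of the same pattern, 85 mm tall, loose in the tray; bystander. Origin: centre of its underside
- shaker: steel salt shaker, 44 mm across, 80 mm tall, loose on the table beyond the carton and tray; bystander. Origin: centre of its underside
- jar: glass jar with a steel cap, 66 mm across, 100 mm tall, loose on the table to the left of the carton; bystander. Origin: centre of its underside
There are look-alikes about, which are no part of the job. Leave any blue or purple look-alike of the stick_tall alone.

How it is judged:
By the outcome, as a careful person would: the job done as asked, in the order asked, and still so for the second after the job is handed in, with the robot touching nothing.
It also fails if it takes over 48 s, if anything falls off the work surface, if the arm or the gripper's body presses on something with over 40 N, if the wrist force passes 120 N, or if a joint passes its speed limit or range.

## Working session

There is one attempt and no reset: what is moved stays moved. The work goes in short steps, Python scripts to look and compute and a tool call to move; the robot and the scene stay as the last step left them, time stands still between calls to the robot, and variables do not carry over. Pictures are saved under pics/ and viewed, at most 10 in all, crops included, and the job is handed in when it is done.

Besides the shell and the picture viewer there is one more tool, called after "Call:" in YAML: its name, and indented under it one key for each argument. drive_tool: Moves the arm, as the interface text tells. Its arguments: {"type":"object","properties":{"steps":{"type":"array","items":{"type":"array","items":{"type":"number"}}},"hand":{"type":"number"},"squeeze":{"type":"number"}},"required":["steps"]}

```bash
mkdir -p pics; cat > h.py <<'E'
import numpy as np, cv2
from plant import manip, vision
def grab(n):
    i=vision.camera_info(n); p,d=vision.camera(n); return p,d,np.array(i["K"]),np.array(i["R"]),np.array(i["t"])
def cloud(d,K,R,t):
    v,u=np.indices(d.shape); x=(u-K[0,2])/K[0,0]*d; y=(v-K[1,2])/K[1,1]*d
    P=np.stack([x,y,d],-1); W=(P-t)@R; W[d<=0]=np.nan; return W
E
python3 - <<'E'
from h import *
for n in("scene","side"):
    p,d,K,R,t=grab(n); cv2.imwrite(f"pics/{n}1.png",p); np.savez(f"{n}.npz",p=p,d=d,K=K,R=R,t=t); print(n,(-R.T@t).round(3),(d>0).mean())
s=manip.get_state();print(s["time"],s["ee_pos"],s["tool_rot"],s["force"],s["grip_width"])
E
```

```text
scene [0.846 0.546 0.902] 0.9960374149659864
side [ 0.339 -1.04   0.896] 0.9958928571428571
0.1 [ 6.24573452e-01 -1.01444850e-05  2.49225066e-01] [-2.22066952e+00 -2.22080887e+00  1.77132939e-03] [-0.33347681  0.92435814 -0.57691421] 0.08538122445134831
```

View pics/scene1.png

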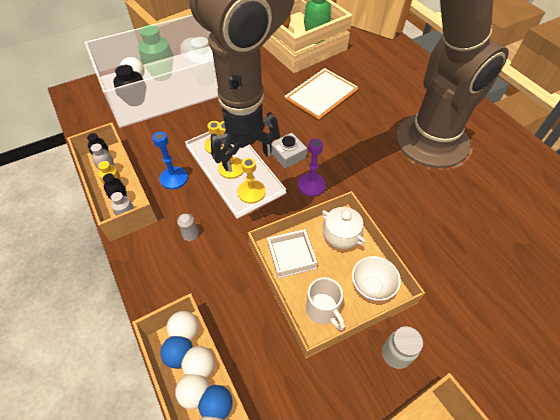

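View pics/side1.png

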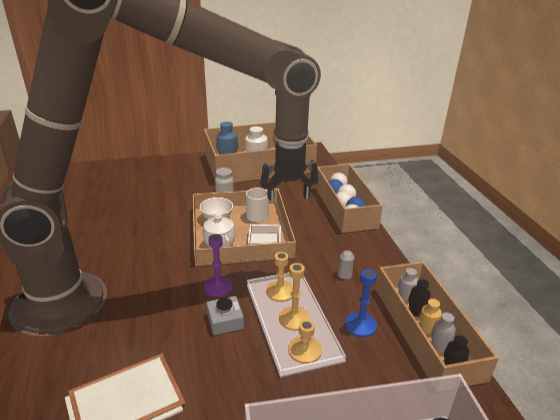

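In the scene picture, the lidded pot is at (345,228), the bowl at (376,280), the mug at (325,300) and the dish at (292,253). The call key is at (289,142), with a purple look-alike at (315,165) and a blue one at (165,160). In the side picture, the three brass sticks have their tops at (281,258), (297,268) and (306,328). The middle one looks tallest, so I'll measure all three.

```bash
cat > m.py <<'E'
from h import *
def top(W,m,name,band=.006):
    n,l,st,c=cv2.connectedComponentsWithStats(m.astype(np.uint8))
    for i in range(1,n):
        if st[i,4]<25: continue
        q=W[l==i]; q=q[np.isfinite(q[:,2])]
        if len(q)<20 : continue
        z=np.percentile(q[:,2],98); k=q[q[:,2]>z-band]
        print(name,"px",c[i].round(),st[i,4],"ztop %.3f"%z,"mid",((k[:,:2].max(0)+k[:,:2].min(0))/2).round(3),"ext",np.ptp(k[:,:2],axis=0).round(3))
if __name__=="__main__":
  for n in("scene","side"):
    f=np.load(n+".npz"); p,d=f["p"],f["d"]; W=cloud(d,f["K"],f["R"],f["t"])
    hsv=cv2.cvtColor(p,cv2.COLOR_BGR2HSV); H,S,V=cv2.split(hsv); X,Y,Z=np.moveaxis(W,-1,0)
    near=(X>.3)&(X<.95)&(np.abs(Y)<.45)
    yel=(H>18)&(H<32)&(S>150)&near&(Z>.03)&(Y<0)
    top(W,yel,n+" brass"); 
    for lo in(.075,.11,.155): top(W,yel&(Z>lo),n+" brass>%.3f"%lo)
    top(W,(H>125)&(H<160)&(S>100)&near&(Z>.02),n+" purple"); top(W,(H>105)&(H<125)&(S>150)&near&(Z>.02)&(Y<.1),n+" blue")
    top(W,(S<70)&(V>90)&near&(Z>.025)&(Z<.14)&(Y>-.15),n+" white")
    top(W,(V<70)&near&(Z>.05)&(Z<.075)&(Y<0),n+" black")
    top(W,(S<60)&near&(Z>.035)&(Z<.05)&(Y<0),n+" greybox")
f=np.load("side.npz");g=f["p"][225:375,190:350];cv2.imwrite("pics/crop1.png",cv2.resize(g,None,fx=4,fy=4,interpolation=cv2.INTER_CUBIC))
E
python3 m.py
```

```text
scene brass px [216. 128.] 138 ztop 0.177 mid [ 0.605 -0.197] ext [0.021 0.034]
scene brass px [249. 173.] 212 ztop 0.133 mid [ 0.587 -0.088] ext [0.033 0.034]
scene brass px [107. 170.] 210 ztop 0.099 mid [ 0.914 -0.274] ext [0.027 0.076]
scene brass>0.075 px [216. 128.] 129 ztop 0.177 mid [ 0.605 -0.197] ext [0.021 0.034]
scene brass>0.075 px [248. 168.] 144 ztop 0.133 mid [ 0.587 -0.088] ext [0.033 0.034]
scene brass>0.075 px [105. 167.] 129 ztop 0.099 mid [ 0.915 -0.298] ext [0.026 0.029]
scene brass>0.110 px [221. 128.] 47 ztop 0.177 mid [ 0.605 -0.197] ext [0.021 0.034]
scene brass>0.110 px [248. 166.] 116 ztop 0.133 mid [ 0.587 -0.088] ext [0.033 0.034]
scene brass>0.155 px [221. 128.] 47 ztop 0.177 mid [ 0.605 -0.197] ext [0.021 0.034]
scene purple px [314. 161.] 348 ztop 0.173 mid [ 0.423 -0.028] ext [0.034 0.034]
scene blue px [165. 154.] 338 ztop 0.172 mid [ 0.759 -0.245] ext [0.032 0.033]
scene white px [293. 153.] 323 ztop 0.050 mid [ 0.422 -0.135] ext [0.078 0.03 ]
scene white px [248. 162.] 31 ztop 0.134 mid [ 0.586 -0.09 ] ext [0.017 0.018]
scene white px [343. 228.] 
[... 1714 characters left out ...]
 [234. 300.] 48 ztop 0.048 mid [ 0.449 -0.137] ext [0.023 0.024]
side white px [211. 303.] 55 ztop 0.049 mid [ 0.395 -0.138] ext [0.028 0.023]
side black px [417. 301.] 150 ztop 0.075 mid [ 0.91  -0.249] ext [0.041 0.033]
side black px [224. 304.] 152 ztop 0.068 mid [ 0.423 -0.165] ext [0.036 0.041]
side black px [456. 354.] 267 ztop 0.074 mid [ 0.913 -0.42 ] ext [0.047 0.045]
side greybox px [345. 266.] 58 ztop 0.050 mid [ 0.783 -0.062] ext [0.031 0.017]
side greybox px [404. 291.] 48 ztop 0.050 mid [ 0.898 -0.188] ext [0.021 0.033]
side greybox px [224. 313.] 620 ztop 0.050 mid [ 0.422 -0.167] ext [0.082 0.083]
side greybox px [439. 343.] 68 ztop 0.050 mid [ 0.901 -0.372] ext [0.027 0.029]
```

View pics/crop1.png

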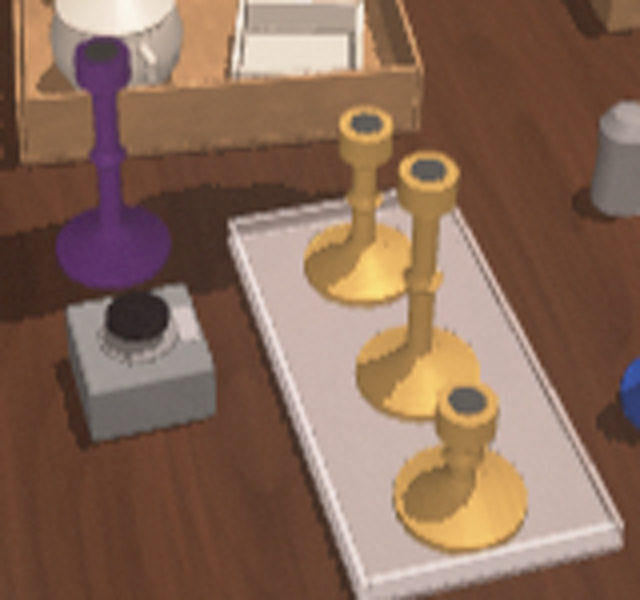

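Candidates for the tallest stick, in the side picture: brass (281,258), (297,268) and (306,328), purple (216,240), blue (367,275). The crop shows the middle brass one as the longest. Purple and blue are look-alikes to leave alone. The side-view brass mask returned nothing, so I'll fix its hue range.

```bash
python3 - <<'E'
from m import *
for n in("side","scene"):
    f=np.load(n+".npz"); p=f["p"]; W=cloud(f["d"],f["K"],f["R"],f["t"]); H,S,V=cv2.split(cv2.cvtColor(p,cv2.COLOR_BGR2HSV)); X,Y,Z=np.moveaxis(W,-1,0)
    if n=="side": print(p[300,297],H[300,297],S[300,297],W[300,297])
    tr=(X>.5)&(X<.7)&(Y>-.36)&(Y<.02)&(H>10)&(H<35)&(S>90)
    for lo,hi in((.078,.095),(.115,.14),(.158,.19)): top(W,tr&(Z>lo)&(Z<hi),n+" >%.3f"%lo)
E
```

```text
[ 70 116 153] 17 138 [ 0.59846982 -0.20683834  0.08042899]
side >0.078 px [280. 271.] 30 ztop 0.095 mid [ 0.583 -0.096] ext [0.013 0.012]
side >0.078 px [295. 297.] 44 ztop 0.094 mid [ 0.596 -0.202] ext [0.024 0.015]
side >0.078 px [306. 328.] 155 ztop 0.093 mid [ 0.595 -0.302] ext [0.037 0.038]
side >0.115 px [281. 259.] 124 ztop 0.133 mid [ 0.584 -0.091] ext [0.034 0.038]
side >0.115 px [296. 284.] 49 ztop 0.139 mid [ 0.595 -0.203] ext [0.015 0.009]
side >0.158 px [296. 271.] 165 ztop 0.178 mid [ 0.596 -0.198] ext [0.035 0.038]
scene >0.078 px [213. 127.] 90 ztop 0.094 mid [ 0.596 -0.298] ext [0.034 0.038]
scene >0.078 px [250. 175.] 26 ztop 0.095 mid [ 0.587 -0.083] ext [0.012 0.008]
scene >0.115 px [249. 165.] 131 ztop 0.133 mid [ 0.587 -0.088] ext [0.033 0.037]
scene >0.158 px [222. 128.] 55 ztop 0.178 mid [ 0.605 -0.197] ext [0.021 0.034]
```

The tallest brass stick (top at side (297,268)) measures z 0.177, against 0.133 and 0.093 for the others. Its top is at about (0.597, -0.197). The only knobbed, lidded piece is the pot, with its top at about (0.451, 0.156, 0.118). The key is at about (0.424, -0.163, 0.067). From the start rotation, tool x is world y, tool y is world x, and tool z is down. I'll shut the fingers and go over the pot at the present height.

Call:
drive_tool:
  hand: -1
  steps:
    - [5, -5, 0, 0, 0, 0]
    - [16, -17, 0, 0, 0, 0]
    - [31, -35, 0, 0, 0, 0]
    - [53, -59, 0, 0, 0, 0]
    - [78, -87, 0, 0, 0, 0]
    - [103, -114, 0, 0, 0, 0]
    - [125, -138, 0, 0, 0, 0]
    - [141, -156, 0, 0, 0, 0]
    - [152, -168, 0, 0, 0, 0]
    - [156, -173, 0, 0, 0, 0]
    - [156, -173, 0, 0, 0, 0]
    - [156, -173, 0, 0, 0, 0]

```text
time: 1.1
ee_pos: [0.4524, 0.1555, 0.2501]
tool_rot: [2.221, 2.221, 0.0]
force: [0.5, -0.4, -0.6]
grip_width: 0.0002
grasp_force: 0.0
```

```bash
python3 - <<'E'
from m import *
s=manip.get_state();e=s["ee_pos"];print(s["time"],e,s["tool_rot"],s["force"],s["grip_width"])
for n in("side","scene"):
    p,d,K,R,t=grab(n); np.savez(n+"2.npz",p=p,d=d,K=K,R=R,t=t); W=cloud(d,K,R,t); X,Y,Z=np.moveaxis(W,-1,0)
    g=(np.abs(X-e[0])<.09)&(np.abs(Y-e[1])<.09)&(Z>.19)
    q=W[g&(Z<.30)]; z0=np.percentile(q[:,2],1); k=q[q[:,2]<z0+.012]; print(n,"lowest",z0,q[:,2].min(),"xy",np.median(k[:,:2],axis=0),np.ptp(k[:,:2],axis=0),"below TCP",e[2]-z0)
    m=(X>.3)&(X<.6)&(Y>.05)&(Y<.25)&(Z>.105)&(Z<.14); top(W,m,n+" knob")
    m=(X>.5)&(X<.7)&(Y>-.36)&(Y<.02)&(Z>.158)&(Z<.19); top(W,m,n+" tall")
    c=K@(R@e+t); c=c[:2]/c[2]; print(c); u,v=c.astype(int); 
    cv2.imwrite(f"pics/{n}2.png",cv2.resize(p[max(v-60,0):v+80,max(u-80,0):u+80],None,fx=4,fy=4))
E
```

```text
1.1 [0.45238028 0.15552741 0.25008438] [2.22106021e+00 2.22101961e+00 3.28530187e-04] [ 0.52465938 -0.40459064 -0.56395606] 0.00018099338349360876
side lowest 0.2359800124641877 0.23285720689593717 xy [0.45174046 0.14656367] [0.02590478 0.01587679] below TCP 0.014104367568011422
side knob px [218. 216.] 46 ztop 0.124 mid [0.448 0.154] ext [0.015 0.023]
side tall px [297. 270.] 198 ztop 0.179 mid [ 0.596 -0.197] ext [0.034 0.039]
[216.5802451  175.81481374]
scene lowest 0.23725171736775547 0.23434887320497758 xy [0.4588238  0.16438231] [0.02664619 0.01498755] below TCP 0.012832662664443661
scene knob px [346. 214.] 77 ztop 0.123 mid [0.452 0.159] ext [0.02  0.019]
scene tall px [225. 128.] 170 ztop 0.179 mid [ 0.597 -0.194] ext [0.035 0.039]
[353.41657113 177.53391889]
```

The shut fingertips sit about 19 mm below the TCP, allowing for the cameras reading about 3 mm high. I'll lower so the tips are about 25 mm above the knob (TCP z about 0.164) and hold for more than 2 s.

Call:
drive_tool:
  steps:
    - [0, -1, 4, 0, 0, 0]
    - [0, -1, 12, 0, 0, 0]
    - [0, -1, 24, 0, 0, 0]
    - [0, -1, 38, 0, 0, 0]
    - [0, -1, 52, 0, 0, 0]
    - [0, -1, 65, 0, 0, 0]
    - [0, -1, 75, 0, 0, 0]
    - [0, -1, 82, 0, 0, 0]
    - [0, -1, 85, 0, 0, 0]
    - [0, -1, 86, 0, 0, 0]
    - [0, -1, 86, 0, 0, 0]
    - [0, -1, 86, 0, 0, 0]

```text
time: 2.2
ee_pos: [0.4514, 0.1561, 0.1645]
tool_rot: [2.221, 2.221, 0.001]
force: [0.2, 0.4, -0.4]
grip_width: -0.0002
grasp_force: 0.0
```

```bash
python3 - <<'E'
from h import *
p,d,K,R,t=grab("scene"); cv2.imwrite("pics/scene3.png",cv2.resize(p[130:270,270:430],None,fx=4,fy=4))
E
```

```text
(no output)
```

View pics/scene3.png

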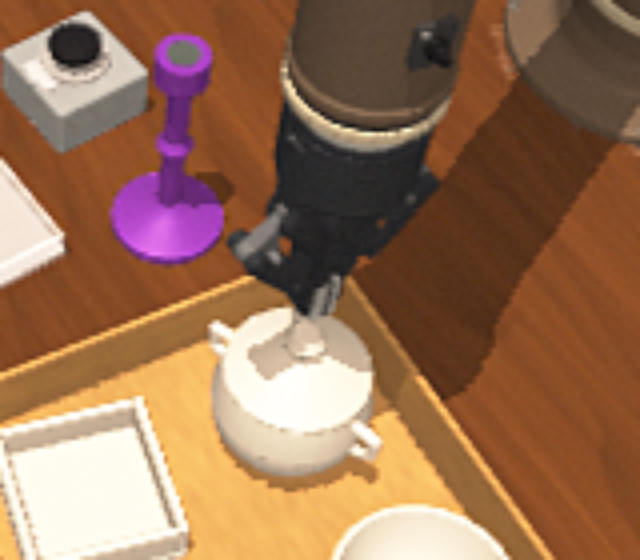

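The crop shows the shut fingertips (320,315) hovering just over the lid knob (305,345) with a clear gap. I'll hold here for more than two seconds.

Call:
drive_tool:
  steps:
    - [0, 0, 0, 0, 0, 0]
    - [0, 0, 0, 0, 0, 0]
    - [0, 0, 0, 0, 0, 0]
    - [0, 0, 0, 0, 0, 0]
    - [0, 0, 0, 0, 0, 0]
    - [0, 0, 0, 0, 0, 0]
    - [0, 0, 0, 0, 0, 0]
    - [0, 0, 0, 0, 0, 0]
    - [0, 0, 0, 0, 0, 0]
    - [0, 0, 0, 0, 0, 0]
    - [0, 0, 0, 0, 0, 0]
    - [0, 0, 0, 0, 0, 0]

```text
time: 3.25
ee_pos: [0.451, 0.156, 0.164]
tool_rot: [-2.221, -2.221, -0.0]
force: [0.4, 0.6, 0.8]
grip_width: -0.0001
grasp_force: 0.0
```

Call:
drive_tool:
  steps:
    - [0, 0, 0, 0, 0, 0]
    - [0, 0, 0, 0, 0, 0]
    - [0, 0, 0, 0, 0, 0]
    - [0, 0, 0, 0, 0, 0]
    - [0, 0, 0, 0, 0, 0]
    - [0, 0, 0, 0, 0, 0]
    - [0, 0, 0, 0, 0, 0]
    - [0, 0, 0, 0, 0, 0]
    - [0, 0, 0, 0, 0, 0]
    - [0, 0, 0, 0, 0, 0]
    - [0, 0, 0, 0, 0, 0]
    - [0, 0, 0, 0, 0, 0]

```text
time: 4.25
ee_pos: [0.451, 0.156, 0.164]
tool_rot: [2.221, 2.221, -0.0]
force: [-0.2, 1.1, -0.1]
grip_width: 0.0
grasp_force: 0.0
```

Call:
drive_tool:
  steps:
    - [0, 0, 0, 0, 0, 0]
    - [0, 0, 0, 0, 0, 0]
    - [0, 0, 0, 0, 0, 0]
    - [0, 0, 0, 0, 0, 0]
    - [0, 0, 0, 0, 0, 0]
    - [0, 0, 0, 0, 0, 0]

```text
time: 4.75
ee_pos: [0.451, 0.156, 0.164]
tool_rot: [2.221, 2.221, 0.0]
force: [0.3, 0.3, -0.3]
grip_width: 0.0001
grasp_force: 0.0
```

Call:
drive_tool:
  steps:
    - [0, 0, -5, 0, 0, 0]
    - [0, 0, -15, 0, 0, 0]
    - [0, 0, -30, 0, 0, 0]
    - [0, 0, -47, 0, 0, 0]
    - [0, 0, -64, 0, 0, 0]
    - [0, 0, -79, 0, 0, 0]
    - [0, 0, -90, 0, 0, 0]
    - [0, 0, -97, 0, 0, 0]
    - [0, 0, -100, 0, 0, 0]
    - [0, 0, -100, 0, 0, 0]
    - [0, 0, -100, 0, 0, 0]

```text
time: 5.67
ee_pos: [0.4508, 0.1559, 0.2637]
tool_rot: [-2.221, -2.221, 0.001]
force: [-0.3, 0.9, -0.5]
grip_width: 0.0001
grasp_force: 0.0
```

Call:
drive_tool:
  steps:
    - [-6, 3, 0, 0, 0, 0]
    - [-18, 8, 0, 0, 0, 0]
    - [-34, 14, 0, 0, 0, 0]
    - [-54, 22, 0, 0, 0, 0]
    - [-78, 32, 0, 0, 0, 0]
    - [-104, 43, 0, 0, 0, 0]
    - [-132, 55, 0, 0, 0, 0]
    - [-161, 67, 0, 0, 0, 0]
    - [-190, 79, 0, 0, 0, 0]
    - [-219, 91, 0, 0, 0, 0]
    - [-247, 102, 0, 0, 0, 0]
    - [-273, 113, 0, 0, 0, 0]

```text
time: 6.67
ee_pos: [0.5639, -0.1196, 0.2631]
tool_rot: [-2.222, -2.22, 0.002]
force: [0.9, -0.5, 0.8]
grip_width: -0.0001
grasp_force: 0.0
```

Call:
drive_tool:
  steps:
    - [-23, 10, 0, 0, 0, 0]
    - [-42, 18, 0, 0, 0, 0]
    - [-58, 24, 0, 0, 0, 0]
    - [-69, 29, 0, 0, 0, 0]
    - [-76, 32, 0, 0, 0, 0]
    - [-79, 33, 0, 0, 0, 0]
    - [-79, 33, 0, 0, 0, 0]
    - [-79, 33, 0, 0, 0, 0]
    - [-79, 33, 0, 0, 0, 0]

```text
time: 7.42
ee_pos: [0.597, -0.1948, 0.2641]
tool_rot: [-2.22, -2.223, -0.001]
force: [1.1, 0.2, 0.1]
grip_width: 0.0002
grasp_force: 0.0
```

```bash
python3 - <<'E'
from m import *
s=manip.get_state();e=s["ee_pos"];print(s["time"],e,s["force"])
for n in("side","scene"):
    p,d,K,R,t=grab(n); W=cloud(d,K,R,t); X,Y,Z=np.moveaxis(W,-1,0)
    top(W,(X>.5)&(X<.7)&(Y>-.36)&(Y<-.12)&(Z>.158)&(Z<.19),n+" tall")
    top(W,(X>.3)&(X<.6)&(Y>.05)&(Y<.25)&(Z>.105)&(Z<.14),n+" knob")
E
```

```text
7.4167 [ 0.59696688 -0.19477801  0.26408805] [1.08801282 0.18782873 0.05288485]
side tall px [296. 271.] 201 ztop 0.178 mid [ 0.596 -0.199] ext [0.035 0.035]
side knob px [218. 216.] 47 ztop 0.124 mid [0.449 0.156] ext [0.015 0.018]
scene tall px [225. 128.] 167 ztop 0.178 mid [ 0.597 -0.196] ext [0.035 0.036]
scene knob px [346. 214.] 76 ztop 0.123 mid [0.45  0.158] ext [0.02  0.019]
```

Call:
drive_tool:
  steps:
    - [-1, 0, 3, 0, 0, 0]
    - [-1, 0, 9, 0, 0, 0]
    - [-1, 0, 17, 0, 0, 0]
    - [-1, 0, 26, 0, 0, 0]
    - [-1, 0, 34, 0, 0, 0]
    - [-1, 0, 40, 0, 0, 0]
    - [-1, 0, 43, 0, 0, 0]
    - [-1, 0, 44, 0, 0, 0]
    - [-1, 0, 44, 0, 0, 0]
    - [-1, 0, 44, 0, 0, 0]

```text
time: 8.35
ee_pos: [0.5972, -0.1971, 0.2203]
tool_rot: [2.221, 2.221, 0.0]
force: [-0.7, 0.1, 0.6]
grip_width: 0.0
grasp_force: 0.0
```

```bash
python3 - <<'E'
from h import *
p,d,K,R,t=grab("side"); cv2.imwrite("pics/side4.png",cv2.resize(p[200:340,220:380],None,fx=4,fy=4))
E
```

```text
(no output)
```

View pics/side4.png

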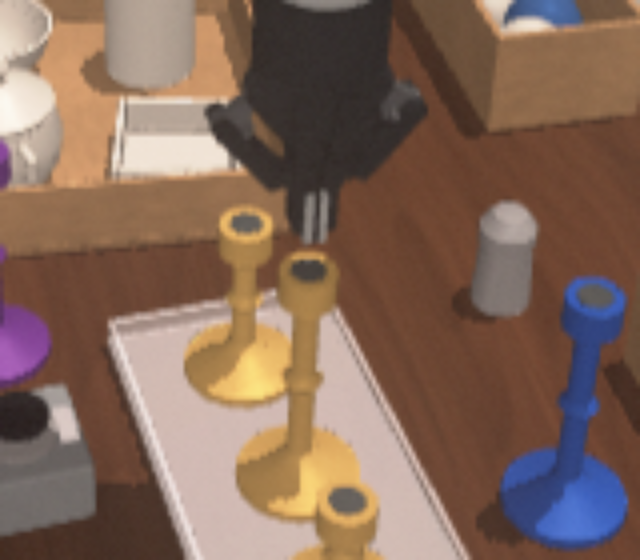

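The fingertips (315,240) are just above the tall brass stick's cup (308,270), with a gap, and nothing has been touched. I'll hold for more than two seconds, then go up.

Call:
drive_tool:
  steps:
    - [0, 0, 0, 0, 0, 0]
    - [0, 0, 0, 0, 0, 0]
    - [0, 0, 0, 0, 0, 0]
    - [0, 0, 0, 0, 0, 0]
    - [0, 0, 0, 0, 0, 0]
    - [0, 0, 0, 0, 0, 0]
    - [0, 0, 0, 0, 0, 0]
    - [0, 0, 0, 0, 0, 0]
    - [0, 0, 0, 0, 0, 0]
    - [0, 0, 0, 0, 0, 0]
    - [0, 0, 0, 0, 0, 0]
    - [0, 0, 0, 0, 0, 0]

```text
time: 9.4
ee_pos: [0.597, -0.197, 0.22]
tool_rot: [-2.221, -2.222, 0.0]
force: [-0.4, 1.3, -0.1]
grip_width: 0.0001
grasp_force: 0.0
```

Call:
drive_tool:
  steps:
    - [0, 0, 0, 0, 0, 0]
    - [0, 0, 0, 0, 0, 0]
    - [0, 0, 0, 0, 0, 0]
    - [0, 0, 0, 0, 0, 0]
    - [0, 0, 0, 0, 0, 0]
    - [0, 0, 0, 0, 0, 0]
    - [0, 0, 0, 0, 0, 0]
    - [0, 0, 0, 0, 0, 0]
    - [0, 0, 0, 0, 0, 0]
    - [0, 0, 0, 0, 0, 0]
    - [0, 0, 0, 0, 0, 0]
    - [0, 0, 0, 0, 0, 0]

```text
time: 10.4
ee_pos: [0.597, -0.197, 0.22]
tool_rot: [-2.221, -2.222, 0.0]
force: [-0.3, -0.2, 0.3]
grip_width: -0.0003
grasp_force: 0.0
```

Call:
drive_tool:
  steps:
    - [0, 0, 0, 0, 0, 0]
    - [0, 0, 0, 0, 0, 0]
    - [0, 0, 0, 0, 0, 0]
    - [0, 0, 0, 0, 0, 0]
    - [0, 0, 0, 0, 0, 0]
    - [0, 0, 0, 0, 0, 0]

```text
time: 10.9
ee_pos: [0.597, -0.197, 0.22]
tool_rot: [2.221, 2.221, 0.0]
force: [0.5, -0.8, -0.2]
grip_width: 0.0
grasp_force: 0.0
```

Call:
drive_tool:
  steps:
    - [0, 0, -3, 0, 0, 0]
    - [0, 0, -9, 0, 0, 0]
    - [0, 0, -17, 0, 0, 0]
    - [0, 0, -26, 0, 0, 0]
    - [0, 0, -34, 0, 0, 0]
    - [0, 0, -40, 0, 0, 0]
    - [0, 0, -43, 0, 0, 0]
    - [0, 0, -44, 0, 0, 0]
    - [0, 0, -44, 0, 0, 0]

```text
time: 11.65
ee_pos: [0.597, -0.197, 0.2643]
tool_rot: [2.221, 2.221, 0.0]
force: [0.3, -0.0, -0.7]
grip_width: -0.0004
grasp_force: 0.0
```

Call:
drive_tool:
  steps:
    - [1, -5, 0, 0, 0, 0]
    - [3, -17, 0, 0, 0, 0]
    - [7, -35, 0, 0, 0, 0]
    - [12, -59, 0, 0, 0, 0]
    - [17, -87, 0, 0, 0, 0]
    - [22, -114, 0, 0, 0, 0]
    - [27, -138, 0, 0, 0, 0]
    - [31, -156, 0, 0, 0, 0]
    - [33, -168, 0, 0, 0, 0]
    - [34, -174, 0, 0, 0, 0]
    - [34, -174, 0, 0, 0, 0]
    - [34, -174, 0, 0, 0, 0]

```text
time: 12.65
ee_pos: [0.4237, -0.1631, 0.2642]
tool_rot: [2.221, 2.221, 0.001]
force: [0.2, 0.6, 0.3]
grip_width: -0.0001
grasp_force: 0.0
```

Call:
drive_tool:
  steps:
    - [0, 0, 5, 0, 0, 0]
    - [0, 0, 15, 0, 0, 0]
    - [0, 0, 32, 0, 0, 0]
    - [0, 0, 53, 0, 0, 0]
    - [0, 0, 78, 0, 0, 0]
    - [0, 0, 102, 0, 0, 0]
    - [0, 0, 123, 0, 0, 0]
    - [0, 0, 140, 0, 0, 0]
    - [0, 0, 152, 0, 0, 0]
    - [0, 0, 158, 0, 0, 0]
    - [0, 0, 160, 0, 0, 0]
    - [0, 0, 160, 0, 0, 0]

```text
time: 13.65
ee_pos: [0.4229, -0.163, 0.1033]
tool_rot: [-2.221, -2.221, 0.001]
force: [-0.5, -0.1, 0.4]
grip_width: -0.0001
grasp_force: 0.0
```

The tips are about 19 mm above the key. I'll press slowly.

Call:
drive_tool:
  steps:
    - [0, 0, 3, 0, 0, 0]
    - [0, 0, 6, 0, 0, 0]
    - [0, 0, 9, 0, 0, 0]
    - [0, 0, 12, 0, 0, 0]
    - [0, 0, 15, 0, 0, 0]
    - [0, 0, 17, 0, 0, 0]
    - [0, 0, 19, 0, 0, 0]
    - [0, 0, 21, 0, 0, 0]
    - [0, 0, 23, 0, 0, 0]
    - [0, 0, 24, 0, 0, 0]
    - [0, 0, 25, 0, 0, 0]
    - [0, 0, 25, 0, 0, 0]

```text
time: 14.65
ee_pos: [0.423, -0.163, 0.0789]
tool_rot: [2.221, 2.221, -0.0]
force: [-0.2, 0.2, 0.4]
grip_width: 0.0004
grasp_force: 0.0
```

Call:
drive_tool:
  steps:
    - [0, 0, 1, 0, 0, 0]
    - [0, 0, 2, 0, 0, 0]
    - [0, 0, 3, 0, 0, 0]
    - [0, 0, 3, 0, 0, 0]

```text
time: 14.98
ee_pos: [0.423, -0.163, 0.0758]
tool_rot: [2.221, 2.221, 0.0]
force: [0.5, 0.5, 0.8]
grip_width: -0.0003
grasp_force: 0.2
```

Call:
drive_tool:
  steps:
    - [0, 0, 1, 0, 0, 0]
    - [0, 0, 1, 0, 0, 0]
    - [0, 0, 2, 0, 0, 0]
    - [0, 0, 2, 0, 0, 0]

```text
time: 15.32
ee_pos: [0.423, -0.163, 0.0739]
tool_rot: [2.221, 2.221, 0.0]
force: [0.7, -0.1, 1.1]
grip_width: -0.0001
grasp_force: 0.4
```

Call:
drive_tool:
  steps:
    - [0, 0, 0.5, 0, 0, 0]
    - [0, 0, 1, 0, 0, 0]
    - [0, 0, 1, 0, 0, 0]

```text
time: 15.57
ee_pos: [0.4231, -0.163, 0.0737]
tool_rot: [2.221, 2.221, 0.0]
force: [-3.0, 0.7, 14.1]
grip_width: 0.0
grasp_force: 6.7
```

There's a hard stop at z 0.0737 with 14 N, as expected for fully down. I'll press a hair more, then lift clear and look.

Call:
drive_tool:
  steps:
    - [0, 0, 0.5, 0, 0, 0]
    - [0, 0, 0.5, 0, 0, 0]

```text
time: 15.73
ee_pos: [0.4232, -0.1631, 0.0736]
tool_rot: [2.221, 2.221, 0.001]
force: [-5.0, 0.9, 19.1]
grip_width: -0.0002
grasp_force: 10.0
```

Call:
drive_tool:
  steps:
    - [0, 0, -4, 0, 0, 0]
    - [0, 0, -12, 0, 0, 0]
    - [0, 0, -26, 0, 0, 0]
    - [0, 0, -46, 0, 0, 0]
    - [0, 0, -70, 0, 0, 0]
    - [0, 0, -96, 0, 0, 0]
    - [0, 0, -122, 0, 0, 0]
    - [0, 0, -146, 0, 0, 0]
    - [0, 0, -166, 0, 0, 0]
    - [0, 0, -180, 0, 0, 0]
    - [0, 0, -185, 0, 0, 0]
    - [0, 0, -185, 0, 0, 0]

```text
time: 16.73
ee_pos: [0.4235, -0.1632, 0.2587]
tool_rot: [2.22, 2.22, 0.002]
force: [0.1, -0.9, -0.6]
grip_width: -0.0
grasp_force: 0.0
```

```bash
python3 - <<'E'
from m import *
for n in("side","scene"):
    p,d,K,R,t=grab(n); W=cloud(d,K,R,t); X,Y,Z=np.moveaxis(W,-1,0); V=p.max(-1)
    r=(abs(X-.423)<.013)&(abs(Y+.163)<.013)&(Z<.1)&(Z>.03); print(n,"key z",np.median(Z[r]),r.sum())
    if n=="side": cv2.imwrite("pics/side5.png",p)
s=manip.get_state();print(s["time"],s["ee_pos"],s["force"])
E
```

```text
side key z 0.05579629163821755 69
scene key z 0.05527038189903916 52
16.8333 [ 0.42260271 -0.16286893  0.25680603] [-0.49228054 -0.25690923  0.09082408]
```

View pics/side5.png

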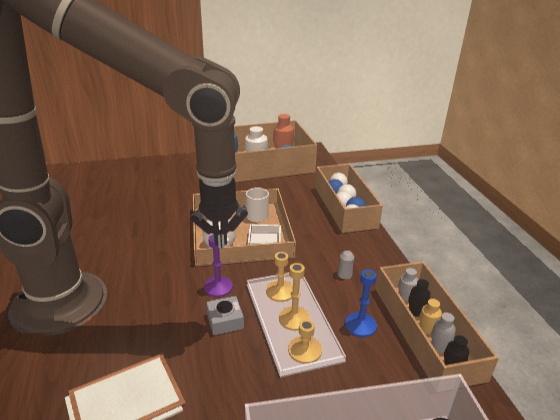

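The key (224,306) now sits at z about 0.055, so it is fully down and staying there. All the sticks and carton pieces stand where they were, and the arm is clear, so I'm handing in.

```bash
python3 -c "
from plant import manip
print(manip.finish_job())"
```

```text
the job is handed in; nothing more can be done
None
```

I pointed at the sugar pot, then at the tallest brass candlestick, holding still over 2 s about 25 mm above each, then pressed the call key fully down and moved clear; nothing else was touched, and I handed the job in at about 17 s (no verdict shown).

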